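# Load a slide carrier under the reader's leaf spring

## Robot

A 6-joint arm with a two-finger parallel gripper is mounted at the origin on the work surface. World frame = base frame: x ahead of the robot, y to its left, z up, the work surface at z = 0. Lengths are in m, angles in rad, forces in N, time in s.
With the tool pointing down it reaches from about 0.4 to 0.825 m from the base axis. Payload 7 kg.
Tool frame: the origin (TCP) lies on the centre line of the jaws, within the pads' length; the fingertips stand 25 mm ahead of it and the grasp point (between the pads) lies 6 mm ahead of it; z points along the fingers, y is the line along which they close (so a half turn about z gives the same grasp; the last joint's range is limited). The gripper opens to 88 mm and grips with 3 to 60 N. Pads are 19 mm wide; open, the fingers measure 130 mm over their backs; the gripper's body (78 mm by 193 mm) begins 47 mm behind the grasp point.
Start: joints at [1.598, 0.359, 0.012, 0, -1.224, -0.288], TCP at [0.174, 0.652, 0.252] pointing down, gripper open.
Joint ranges: [-3.07, 3.07], [-1.43, 2.12], [-1.02, 1.25], [-3.03, 1.67], [-3.05, -0], [-3.03, 3.03]. Speed limits (rad/s): [2.39, 2.39, 3.01, 3.14, 3.14, 3.14].

## Interface

Orientations are given as [roll, pitch, yaw] about the fixed x, y, z axes, in that order (R = Rz(yaw) Ry(pitch) Rx(roll)).
In Python, from station import readout, vision, arm gives the robot as it stands. The module is installed in compiled form; this text tells all that it offers.
- The arm moves only by the tool carry_out, never from a script. Its argument "commands" is a list of rows, each an object with "dp": the shift along the tool's x, y, z in m, a list of three; "rotation": the turn, a rotation vector about the tool's x, y, z in degrees, a list of three. In form: [{"dp": [dx, dy, dz], "rotation": [wx, wy, wz]}, ...]. A call has 1 to 8 rows; each row shifts and turns the commanded pose from where the row before left it, along the tool's axes as they then stand; what a row does not reach is not made up. A row lasts 1/8 s, in which the tool goes at most 62.5 mm and 10.7 degrees, less where a joint would pass 70% of its speed; a pose out of reach is approached as far as the arm can. A call with a gripper value outside its range is refused whole. "grip" is the finger opening in m, from 0 to 0.0876, set as the call begins (left out, the last holds). The fingers move at their own pace and stop on an object; "force" is the grip in N (left out, the last holds). Time passes only in rows, so rows that do not move let the fingers close. It gives the time, the measured TCP pose, the force, the opening and the grip force at its end, in the units of the state.
- readout.get_state(): the state, without advancing time (a new reading comes with each control period).
- vision.grab_frame(name): name is "side" or "top"; returns (picture, depth): 480x640x3 uint8, red, green, blue; 480x640 float32, m along the optical axis (not along the pixel's ray), 0 where there is no reading.
- vision.calibration(name): a dict with "fovy" (degrees; the focal length in pixels is half the picture's height over the tangent of half this angle, whatever the lens; pixels are square), "cx", "cy" (the principal point, pixels), "dist" ([k1, k2, p1, p2, k3] as OpenCV has them; the pictures are not rectified), "origin" and "attitude" of the camera in the world. Camera axes: x right, y down, z forward; pixel columns grow to the right and rows downward; lengths in m; the calibration is good to about 2 mm. A picture is of the moment at which its call begins. calibration takes no time and is no camera call.
- arm.job_done(): hands the job in; it is judged then, once.
Trained networks look in the newest picture that a camera, given by its name, has taken for a name from the list of things; names that differ only in an ending like _2 or _b are one class to them, and where a whole thing is asked for, a point or a joint stands for the part that bears it (a point fixed in the world has none). Each returns a list of dicts, best first, with "score" (0 to 1); they miss things now and then, are a little off and sometimes report something else, mostly with a low value. They report only what shows in the picture. A call takes as long as a camera call.
- vision.trace(label, camera): "pixels" (480x640 bool, what is visible of it) and "position" ([row, column] in pixels, amid what is visible of it).
The state is a dict: "t": time; "q": joint angles; "qd": joint speeds; "joint_efforts": joint torques, N m; "eef_pos": TCP position; "ee_rot": TCP orientation; "force": force on the tool from outside, world axes, zero at the start; "moment": the same for the moment, N m; "width": finger opening in m; "gripper_force": force on a finger pad.
Only numpy, scipy, OpenCV 4.12 (cv2) and the standard library are available. Lean on these libraries where they do the work, as an engineer would, in place of code of your own. Each camera call takes 0.05 s, during which the arm holds its last target. There are 200 camera calls.

## Task

Load the slide carrier into the slide reader: with the fingertips press down hard on its ribbed thumb deck until the sprung bed beneath it is fully down, and keep it pressed while you slide it along its channel, under the steel bridge and the leaf spring, until its nose meets the end stop and the bed can spring back up behind it. Then let go and move clear. Do not pick the carrier up, and leave everything else standing where it is.

Things in the scene. Friction and masses are not known exactly. Their poses are not given: they have to be found in the camera images.
- dock: Slide reader's fixed loading dock: straight open channel 73 mm wide between white rails (107 mm over both, tops 36 mm above bench). Origin on the bench, on the centre line, under the bridge's entry edge; x = feed direction, y across, z up. Floor z 20 mm from x -60 to 66 mm; from x -158 to -60 mm the floor is the sprung bed. A white housing 65 mm high, 130 wide, fills x 72 to 172 mm.
- bridge (a point): Top centre of the bridge, a steel bar across the channel: dock x 0 to 12 mm, underside z 39 mm, top z 47 mm (51 mm at its screws). This point is at dock x 6 mm.
- stop (a point): Centre of the face of the end stop that the carrier's nose must meet: dock x 66 mm, z 28 mm. The stop is 73 mm wide and its top is at z 44 mm.
- carrier: Loose grey slide tray in the channel, 120 mm long (its x, parallel to dock x, nose at +60), 70 wide, 16 thick, about 0.15 kg. Origin: centre of underside. Starts on the raised bed at dock x -75 to -91 mm, z 29 mm, where its nose would butt on the bridge. Pressed down (z 20 mm) it clears the bridge by 3 mm. Home (nose on stop): origin at dock x +6 mm, rear edge 6 mm past the bed.
- thumb (a point): Middle of the carrier's thumb deck, on its top face: flat grooved area 40 mm long, 70 wide, at the back end (carrier x -60 to -20 mm, 16 mm above the underside). A cross rib 6 mm thick, 60 wide, 8 high bounds it on the nose side (carrier x -20 to -14 mm): fingertips on the deck can push on it. With the carrier home this point is at dock x -34 mm and the rib ends 8 mm before the bridge.
- bed (a joint): Depression of the sprung bed plate under the carrier, m: 0 = up (its top 29 mm above bench), 0.009 = fully down, level with the channel floor. Spring lift 6.5 N when up, 9.5 N when down: about 8 N on the carrier holds it down. It springs up by itself once the carrier's rear edge has passed it.
- leaf (a joint): Lift of the leaf spring, rad: dark steel strip 30 mm wide, 42 long, hung from the bridge's exit edge and sloping down along the feed. 0 = free, tip about 28 mm above bench; about 0.18 when it rides on the pressed-down carrier. It bears on the carrier with 3 to 5 N and drags on it; sliding the pressed carrier takes roughly 8 to 15 N.
- jar: Bystander: open glass staining jar, 64 mm across, 75 mm high; origin at centre of its underside.
- bottle: Bystander: amber dropper bottle, 44 mm across, 85 mm high; origin at centre of its underside.
- slidebox: Bystander: white slide box 80 x 55 x 30 mm; origin at centre of its underside.
- pot: Bystander: lidded sample pot, 48 mm across, 50 mm high; origin at centre of its underside.
- eraser: Bystander: small dark rubber block 50 x 24 x 16 mm; origin at centre of its underside.
- rack: Bystander: white rack of capped tubes 110 x 60 mm, 88 mm high; origin at centre of its underside.

How it is judged:
By the outcome, as a careful person would: the job done as asked, in the order asked, and still so for the second after the job is handed in, with the robot touching nothing.
It also fails if it takes over 35 s, if anything falls off the work surface, if the arm or the gripper's body presses on something with over 40 N, if the wrist force passes 120 N, or if a joint passes its speed limit or range.

## Working session

There is one attempt and no reset: what is moved stays moved. The work goes in short steps, Python scripts to look and compute and a tool call to move; the robot and the scene stay as the last step left them, time stands still between calls to the robot, and variables do not carry over. Pictures are saved under pics/ and viewed, at most 10 in all, crops included, and the job is handed in when it is done.

Besides the shell and the picture viewer there is one more tool, called after "Call:" in YAML: its name, and indented under it one key for each argument. carry_out: Moves the arm, as the interface text tells. Its arguments: {"type":"object","properties":{"commands":{"type":"array"},"grip":{"type":"number"},"force":{"type":"number"}},"required":["commands"]}

```bash
mkdir -p pics; cat > h.py <<'E'
import numpy as np, cv2
from scipy.spatial.transform import Rotation as R
from station import readout, vision, arm
def cal(n):
    c=vision.calibration(n); f=240/np.tan(np.radians(c["fovy"])/2)
    K=np.array([[f,0,c["cx"]],[0,f,c["cy"]],[0,0,1]]); a=np.array(c["attitude"],float)
    M=a if a.shape==(3,3) else R.from_euler('xyz',a).as_matrix()
    return K,np.array(c["dist"],float),np.array(c["origin"]),M
def pts(n,depth,rc):
    K,d,o,M=cal(n); rc=np.asarray(rc); z=depth[rc[:,0],rc[:,1]]
    u=cv2.undistortPoints(rc[:,::-1].astype(float).reshape(-1,1,2),K,d).reshape(-1,2)
    p=np.c_[u*z[:,None],z]; return (p@M.T+o)[z>0]
def save(n,name):
    im,de=vision.grab_frame(n); cv2.imwrite(f"pics/{name}.png",im[:,:,::-1]); return im,de
E
python3 - <<'E'
from h import *
for n in("top","side"):
    print(n,vision.calibration(n)); im,de=save(n,n+"0")
    np.save(n+"0.npy",de)
    for l in("dock","carrier","bridge","leaf","thumb","jar","bottle","slidebox","pot","eraser","rack"):
        try:
            for r in vision.trace(l,n)[:2]:
                p=pts(n,de,np.argwhere(r["pixels"]))
                print(l,round(r["score"],2),np.round(r["position"]),r["pixels"].sum(),np.median(p,0).round(3),np.percentile(p,2,axis=0).round(3),np.percentile(p,98,axis=0).round(3))
        except Exception as e: print(l,e)
print(readout.get_state())
E
```

```text
top {'fovy': 53.073144284788896, 'cx': 322.7593210940317, 'cy': 243.94081972028795, 'dist': array([0.0019764, 0.       , 0.       , 0.       , 0.       ]), 'origin': array([ 0.51240337, -0.10978626,  0.883469  ]), 'attitude': array([-3.06769518e+00,  2.55979165e-03, -1.55919118e+00])}
dock 0.93 [228. 250.] 10674 [0.596 0.025 0.038] [ 0.475 -0.185  0.005] [0.69  0.14  0.069]
carrier 0.72 [262. 320.] 2808 [ 0.542 -0.099  0.045] [ 0.496 -0.157  0.027] [ 0.587 -0.041  0.053]
leaf 0.95 [235. 256.] 353 [0.595 0.011 0.036] [ 0.577 -0.008  0.029] [0.613 0.03  0.043]
leaf 0.25 [231. 246.] 10367 [0.597 0.027 0.039] [ 0.478 -0.186  0.007] [0.689 0.14  0.069]
thumb 0.81 [263. 318.] 2721 [ 0.542 -0.099  0.045] [ 0.498 -0.157  0.042] [ 0.587 -0.042  0.053]
thumb 0.72 [287. 395.] 355 [ 0.5   -0.236  0.016] [ 0.483 -0.259  0.012] [ 0.518 -0.214  0.018]
jar 0.95 [210. 366.] 1153 [ 0.641 -0.184  0.028] [ 0.605 -0.21   0.001] [ 0.663 -0.151  0.077]
jar 0.67 [170. 292.] 566 [ 0.704 -0.054  0.058] [ 0.69  -0.072  0.017] [ 0.727 -0.032  0.087]
bottle 0.7 [171. 293.] 604 [ 0.704 -0.054  0.058] [ 0.69  -0.0
[... 2107 characters left out ...]
-0.356  0.089]
{'t': 1.2, 'q': array([ 1.59810678e+00,  3.58578071e-01,  1.19173925e-02,  1.35809987e-05,
       -1.22409292e+00, -2.88069176e-01]), 'qd': array([-3.93268801e-05,  2.02302091e-04,  6.72492446e-05,  3.82071923e-04,
        2.44150866e-04, -8.53780098e-04]), 'joint_efforts': array([ 2.20379006e-04, -5.82388330e+01,  2.93317723e+01,  7.00254634e+00,
        1.26047689e-02,  1.42467593e-05]), 'eef_pos': array([0.17406081, 0.65216123, 0.25158547]), 'ee_rot': array([-3.14154806e+00, -1.07285474e-07, -2.60754109e-01]), 'force': array([ 0.04418876, -0.60341873, -0.72438581]), 'moment': array([-0.00898053,  0.0163853 , -0.02167828]), 'gripper_force': 0.0, 'width': 0.08764239019011612}
```

```bash
python3 - <<'E'
from h import *
im,de=save("top","t1")
rc=np.argwhere(np.ones((480,640),bool)&(de>0)); P=pts("top",de,rc)
c=vision.trace("carrier","top")[0]["pixels"]; p=pts("top",de,np.argwhere(c)); 
p=p[(p[:,2]>.04)&(p[:,2]<.049)]; print("carrier",cv2.minAreaRect(p[:,:2].astype(np.float32)*1000),np.median(p[:,2]))
b=(P[:,0]>.44)&(P[:,0]<.72)&(P[:,1]>-.21)&(P[:,1]<.16)
Q=P[b]
h=Q[(Q[:,2]>.058)&(Q[:,2]<.072)&(Q[:,1]>.0)]; print("housing",cv2.minAreaRect(h[:,:2].astype(np.float32)*1000),np.median(h[:,2]))
d=vision.trace("dock","top")[0]["pixels"]; p=pts("top",de,np.argwhere(d))
p=p[(p[:,2]>.031)&(p[:,2]<.0395)]; print("rails",cv2.minAreaRect(p[:,:2].astype(np.float32)*1000),np.median(p[:,2]))
cv2.imwrite("pics/crop.png",cv2.resize(im[120:380,150:450][:,:,::-1],None,fx=2.2,fy=2.2,interpolation=cv2.INTER_CUBIC))
E
```

```text
carrier ((542.5953369140625, -99.28832244873047), (119.90496826171875, 70.00606536865234), 64.7659912109375) 0.044997600889657985
housing ((632.2386474609375, 90.48371124267578), (100.70829772949219, 129.957275390625), 64.77729034423828) 0.06559486629542233
rails ((552.8312377929688, -64.6151123046875), (257.5167541503906, 127.7336196899414), 62.74030685424805) 0.035612969852933996
```

View pics/crop.png

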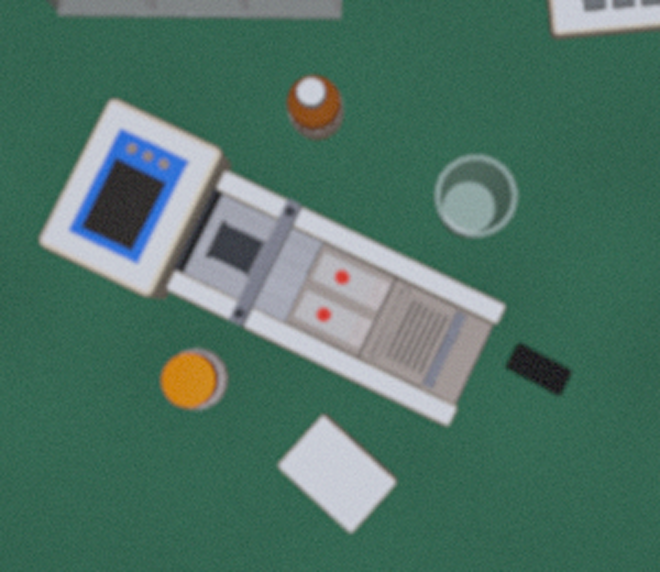

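```bash
python3 - <<'E'
from h import *
a=np.radians(64.77); f=np.array([np.cos(a),np.sin(a)]); l=np.array([-f[1],f[0]])
o=np.array([.63224,.09048])-.122*f
for n in("top","side"):
    im,de=vision.grab_frame(n); rc=np.argwhere(de>0); P=pts(n,de,rc)
    x=(P[:,:2]-o)@f*1000; y=(P[:,:2]-o)@l*1000
    print(n,"origin",o)
    for k in range(-170,80,6):
        m=(abs(x-k)<3)&(abs(y)<24)
        c=np.median(im[rc[m,0],rc[m,1]],0)
        print(k,m.sum(),np.percentile(P[m,2]*1000,[10,50,90]).round(1),c)
    if n=="top":
        for k in range(-66,70,4):
            m=(abs(y-k)<2)&(x<-20)&(x>-140); print("y",k,np.percentile(P[m,2]*1000,[10,50,90]).round(1))
E
```

```text
top origin [ 0.58023713 -0.01988169]
-170 88 [6.  7.9 9.7] [159. 150. 148.]
-164 89 [5.4 7.4 9.4] [158. 149. 148.]
-158 71 [ 6.7 25.5 29.6] [135. 134. 143.]
-152 90 [26.6 28.7 30.5] [125. 127. 140.]
-146 84 [40.9 44.1 46.3] [146.  137.5 138. ]
-140 93 [43.2 44.7 46.9] [138. 130. 129.]
-134 95 [43.1 44.9 46.9] [138. 130. 127.]
-128 95 [43.2 45.  47. ] [138. 131. 129.]
-122 94 [43.5 44.9 46.5] [139. 132. 130.]
-116 97 [43.  44.9 46.8] [139. 131. 130.]
-110 96 [43.3 45.2 51.9] [152. 143. 142.]
-104 93 [46.3 52.5 54.4] [151. 144. 142.]
-98 98 [43.3 44.9 46.6] [156. 147. 145.]
-92 94 [42.9 44.9 47. ] [155.5 147.5 146. ]
-86 91 [43.5 45.4 47.4] [186. 180. 183.]
-80 90 [43.4 45.4 47.1] [184. 180. 184.]
-74 94 [43.6 44.9 46.7] [183. 182. 187.]
-68 91 [43.2 45.2 47.1] [183. 182. 187.]
-62 95 [43. 45. 47.] [184. 178. 181.]
-56 95 [44.1 45.6 47.2] [192. 147. 147.]
-50 92 [44.  45.5 47.5] [187.  157.  159.5]
-44 96 [43.4 45.2 47.1] [183. 181. 186.]
-38 98 [43.5 45.2 46.9] [182.  180.  185.5]
-32 91 [43.6 45.1 46.9] [156. 149. 149.]
-26 54 [18.3 20.4 44.6] [156.5 158.5 169.5]
-20 86 [17.8 20.2 22
[... 1376 characters left out ...]

y 62 [-2.4 -0.3  1.7]
y 66 [-2.5 -0.2  1.8]
side origin [ 0.58023713 -0.01988169]
-170 47 [6.8 7.7 9.6] [122. 115. 114.]
-164 56 [6.3 7.8 9.6] [122. 116. 114.]
-158 140 [ 7.5 24.  29.7] [121.  114.5 113. ]
-152 163 [ 8.1 30.1 44. ] [122. 115. 114.]
-146 135 [ 7.9 35.3 45.8] [88. 86. 86.]
-140 44 [43.6 44.8 45.9] [85.  79.  78.5]
-134 51 [44.  45.1 47.1] [84. 78. 78.]
-128 44 [43.9 45.5 46.9] [85.  79.5 78.5]
-122 39 [43.5 45.3 46.7] [87. 83. 83.]
-116 47 [43.5 45.2 46.7] [85. 80. 79.]
-110 91 [44.6 48.9 53.4] [87. 83. 81.]
-104 35 [45.6 51.8 53.8] [122. 114. 113.]
  return _methods._mean(a, axis=axis, dtype=dtype,
  ret = um.true_divide(
Traceback (most recent call last):
IndexError: index -1 is out of bounds for axis 0 with size 0
```

```bash
cat > rows.py <<'E'
from h import *
def plan(P,Y,N):  # waypoints pos, yaw
    r=[]
    for i in range(N):
        M=R.from_euler('xyz',[np.pi,0,Y[i]]).as_matrix()
        r.append((M.T@(P[i+1]-P[i])).round(4).tolist()+[round(-np.degrees(Y[i+1]-Y[i]),2)])
    return r
E
python3 - <<'E'
from rows import *
s=readout.get_state(); p=s["eef_pos"]; N=16
t=np.linspace(0,1,N+1); t=t+0*t
az=np.arctan2(p[1],p[0])+t*(np.arctan2(-.1284,.5291)-np.arctan2(p[1],p[0])); r=np.hypot(p[0],p[1])*(1-t)+t*np.hypot(.5291,.1284)
z=p[2]+(.200-p[2])*np.clip((t-.6)/.4,0,1)
P=np.c_[r*np.cos(az),r*np.sin(az),z]; Y=s["ee_rot"][2]+t*(np.radians(64.77-180)-s["ee_rot"][2])
for q in plan(P,Y,N): print(q)
E
```

```text
[0.0644, 0.0113, 0.0, np.float64(6.27)]
[0.0638, 0.0104, 0.0, np.float64(6.27)]
[0.0631, 0.0096, 0.0, np.float64(6.27)]
[0.0624, 0.0088, 0.0, np.float64(6.27)]
[0.0617, 0.008, 0.0, np.float64(6.27)]
[0.0611, 0.0072, 0.0, np.float64(6.27)]
[0.0604, 0.0065, 0.0, np.float64(6.27)]
[0.0596, 0.0058, 0.0, np.float64(6.27)]
[0.0589, 0.005, 0.0, np.float64(6.27)]
[0.0582, 0.0044, 0.0032, np.float64(6.27)]
[0.0575, 0.0037, 0.0081, np.float64(6.27)]
[0.0567, 0.003, 0.0081, np.float64(6.27)]
[0.056, 0.0024, 0.0081, np.float64(6.27)]
[0.0552, 0.0018, 0.0081, np.float64(6.27)]
[0.0544, 0.0012, 0.0081, np.float64(6.27)]
[0.0537, 0.0006, 0.0081, np.float64(6.27)]
```

Call:
carry_out:
  commands:
    - {"dp": [0.05,0.009,0],"rotation": [0,0,5]}
    - {"dp": [0.05,0.009,0],"rotation": [0,0,5]}
    - {"dp": [0.05,0.008,0],"rotation": [0,0,5]}
    - {"dp": [0.05,0.007,0],"rotation": [0,0,5]}
    - {"dp": [0.05,0.007,0],"rotation": [0,0,5]}
    - {"dp": [0.05,0.006,0],"rotation": [0,0,5]}
    - {"dp": [0.05,0.006,0],"rotation": [0,0,5]}
    - {"dp": [0.05,0.006,0],"rotation": [0,0,5]}
  grip: 0
  force: 20

```text
t: 2.45
eef_pos: [0.477, 0.3916, 0.2516]
ee_rot: [-3.141, -0.0, -0.962]
force: [1.1, 0.6, -0.9]
width: 0.0133
gripper_force: 0.0
```

```bash
cat > go.py <<'E'
import sys
from rows import *
# usage: dockx docky z N
a=np.radians(64.77); f=np.array([np.cos(a),np.sin(a)]); l=np.array([-f[1],f[0]]); o=np.array([.58024,-.01988])
def show():
    s=readout.get_state(); d=s["eef_pos"][:2]-o; F=s["force"]
    print("t",round(s["t"],2),"dock",(d@f*1e3).round(1),(d@l*1e3).round(1),"z",(s["eef_pos"][2]*1e3).round(1),"rot",np.degrees(s["ee_rot"]).round(2),"F feed/lat/z",(F[:2]@f).round(1),(F[:2]@l).round(1),F[2].round(1),"w",s["width"],"q",s["q"].round(2))
    return s
if __name__=="__main__":
    s=show(); p=s["eef_pos"]; x,y,z,N=map(float,sys.argv[1:5]); N=int(N)
    g=np.r_[o+x/1e3*f+y/1e3*l,z/1e3]; t=np.linspace(0,1,N+1)
    A=np.arctan2(p[1],p[0]);B=np.arctan2(g[1],g[0]);az=A+t*(B-A);r=np.hypot(*p[:2])*(1-t)+t*np.hypot(*g[:2])
    P=np.c_[r*np.cos(az),r*np.sin(az),p[2]+t*(g[2]-p[2])];Y=s["ee_rot"][2]+t*(a-np.pi-s["ee_rot"][2])
    for q in plan(P,Y,N): print(*q)
E
python3 go.py -120 0 180 8
```

```text
t 2.45 dock 328.2 268.8 z 251.6 rot [-179.99   -0.    -55.11] F feed/lat/z 1.0 -0.7 -0.9 w 0.013287272757462129 q [ 1.    0.26 -0.12  0.   -1.18 -0.39]
0.071 0.0076 0.0089 7.52
0.0701 0.0066 0.0089 7.52
0.0691 0.0055 0.0089 7.52
0.0681 0.0045 0.0089 7.52
0.0672 0.0036 0.0089 7.52
0.0662 0.0026 0.0089 7.52
0.0651 0.0017 0.0089 7.52
0.0641 0.0008 0.0089 7.52
```

Call:
carry_out:
  commands:
    - {"dp": [0.055,0.006,0.007],"rotation": [0,0,6]}
    - {"dp": [0.055,0.005,0.007],"rotation": [0,0,6]}
    - {"dp": [0.055,0.004,0.007],"rotation": [0,0,6]}
    - {"dp": [0.055,0.004,0.007],"rotation": [0,0,6]}
    - {"dp": [0.053,0.003,0.007],"rotation": [0,0,6]}
    - {"dp": [0.053,0.003,0.007],"rotation": [0,0,6]}
    - {"dp": [0.053,0.002,0.007],"rotation": [0,0,6]}
    - {"dp": [0.053,0.001,0.007],"rotation": [0,0,6]}

```text
t: 3.45
eef_pos: [0.5538, -0.0248, 0.1955]
ee_rot: [-3.141, 0.0, -1.8]
force: [0.4, -0.2, -0.5]
width: 0.0004
gripper_force: 0.0
```

```bash
python3 go.py -120 0 120 4
```

```text
t 3.45 dock -15.7 21.9 z 195.5 rot [-1.7997e+02  1.0000e-02 -1.0314e+02] F feed/lat/z 0.0 -0.4 -0.5 w 0.0003859875190862463 q [ 0.31  0.21 -0.34  0.   -1.03 -0.54]
0.0268 -0.0018 0.0189 3.02
0.0267 -0.0019 0.0189 3.02
0.0265 -0.002 0.0189 3.02
0.0264 -0.0021 0.0189 3.02
```

Call:
carry_out:
  commands:
    - {"dp": [0.027,-0.002,0.019],"rotation": [0,0,3]}
    - {"dp": [0.027,-0.002,0.019],"rotation": [0,0,3]}
    - {"dp": [0.0265,-0.002,0.019],"rotation": [0,0,3]}
    - {"dp": [0.0265,-0.002,0.019],"rotation": [0,0,3]}
    - {"dp": [0,0,0],"rotation": [0,0,0]}

```text
t: 4.08
eef_pos: [0.5278, -0.1287, 0.1182]
ee_rot: [3.139, -0.001, -2.009]
force: [-0.5, -0.5, -0.4]
width: 0.0004
gripper_force: 0.0
```

```bash
python3 - <<'E'
from go import *
show()
im,de=save("side","s2")
cv2.imwrite("pics/s2c.png",cv2.resize(im[150:350,180:440][:,:,::-1],None,fx=3,fy=3,interpolation=cv2.INTER_CUBIC))
E
python3 go.py -120 0 76 3
```

```text
t 4.08 dock -120.8 1.0 z 118.2 rot [ 1.7984e+02 -8.0000e-02 -1.1509e+02] F feed/lat/z -0.7 0.2 -0.4 w 0.00035555348539749557 q [ 0.12  0.27 -0.45 -0.   -0.85 -0.56]
t 4.12 dock -119.7 0.2 z 119.2 rot [ 1.7995e+02 -4.0000e-02 -1.1499e+02] F feed/lat/z 0.7 0.6 0.4 w 0.0006958685266830023 q [ 0.12  0.27 -0.45  0.   -0.85 -0.56]
0.0001 -0.0001 0.0144 0.08
0.0001 -0.0001 0.0144 0.08
0.0001 -0.0001 0.0144 0.08
```

View pics/s2c.png

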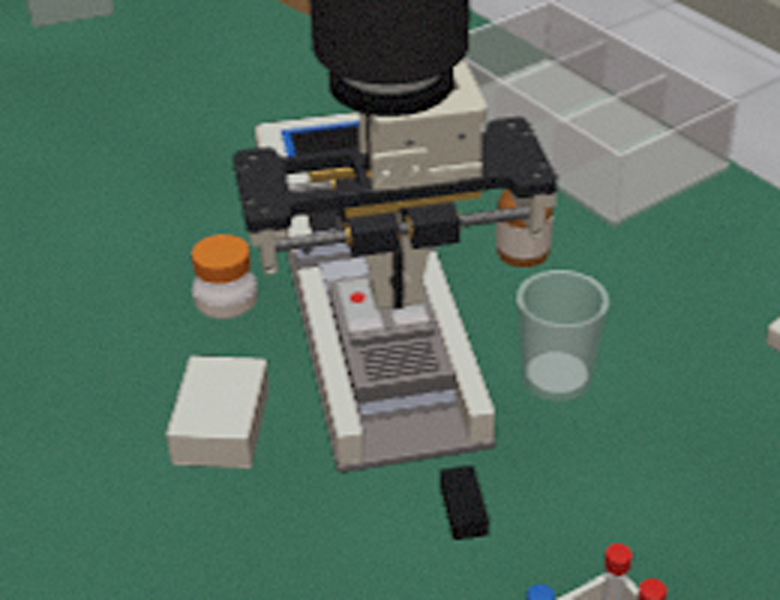

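The picture shows the closed fingers lined up over the channel (crop ~400,300, seen above the deck at ~400,355), with nothing disturbed. I'll go down now.

Call:
carry_out:
  commands:
    - {"dp": [0,0,0.016],"rotation": [0,0,0]}
    - {"dp": [0,0,0.016],"rotation": [0,0,0]}
    - {"dp": [0,0,0.012],"rotation": [0,0,0]}
    - {"dp": [0,0,0.004],"rotation": [0,0,0]}
    - {"dp": [0,0,0.002],"rotation": [0,0,0]}
    - {"dp": [0,0,0],"rotation": [0,0,0]}

```text
t: 4.88
eef_pos: [0.529, -0.1274, 0.0697]
ee_rot: [3.141, -0.0, -2.006]
force: [-3.0, -0.6, 4.2]
width: 0.0007
gripper_force: 2.3
```

```bash
python3 -c "
from go import *
show()"
```

```text
t 4.88 dock -119.1 0.5 z 69.7 rot [ 1.7996e+02 -2.0000e-02 -1.1495e+02] F feed/lat/z -1.8 2.4 4.2 w 0.0007022357917476666 q [ 0.12  0.34 -0.5  -0.   -0.74 -0.56]
```

Contact at the expected height. Pressing down.

Call:
carry_out:
  commands:
    - {"dp": [0,0,0.003],"rotation": [0,0,0]}
    - {"dp": [0,0,0.003],"rotation": [0,0,0]}
    - {"dp": [0,0,0.003],"rotation": [0,0,0]}
    - {"dp": [0,0,0.001],"rotation": [0,0,0]}
    - {"dp": [0,0,0],"rotation": [0,0,0]}

```text
t: 5.5
eef_pos: [0.5291, -0.1275, 0.0611]
ee_rot: [-3.141, -0.0, -2.006]
force: [-7.4, 1.2, 17.2]
width: 0.0008
gripper_force: 8.9
```

```bash
python3 -c "
from go import *
show()"
```

```text
t 5.5 dock -119.1 0.4 z 61.1 rot [-1.7999e+02 -1.0000e-02 -1.1492e+02] F feed/lat/z -2.1 7.2 17.2 w 0.0008406961514918251 q [ 0.12  0.35 -0.51  0.   -0.71 -0.56]
```

Call:
carry_out:
  commands:
    - {"dp": [0,0.0005,0.001],"rotation": [0,0,0]}
    - {"dp": [0,0,0],"rotation": [0,0,0]}

```text
t: 5.75
eef_pos: [0.5292, -0.1275, 0.061]
ee_rot: [-3.14, -0.0, -2.005]
force: [-9.2, 0.3, 24.4]
width: 0.0007
gripper_force: 12.4
```

```bash
python3 -c "
from go import *
show()
im,de=save('side','s3')
cv2.imwrite('pics/s3c.png',cv2.resize(im[200:320,230:390][:,:,::-1],None,fx=4,fy=4,interpolation=cv2.INTER_CUBIC))
rc=np.argwhere(de>0);P=pts('side',de,rc);x=(P[:,:2]-o)@f*1e3;y=(P[:,:2]-o)@l*1e3
for k in range(-156,-20,6):
  m=(abs(x-k)<3)&(abs(y)<30)&(P[:,2]<.06)
  if m.sum()>5: print(k,m.sum(),np.percentile(P[m,2]*1e3,[10,50,90]).round(1))
"
```

```text
t 5.75 dock -119.1 0.3 z 61.0 rot [-179.92   -0.   -114.9 ] F feed/lat/z -3.6 8.4 24.4 w 0.0007103322865938783 q [ 0.12  0.35 -0.51  0.   -0.71 -0.56]
-156 152 [ 7.7 16.1 20.7]
-150 202 [19.4 26.  35. ]
-144 74 [29.  35.5 36.9]
-138 59 [34.7 35.8 37.3]
-132 152 [35.4 43.  55.9]
-126 65 [34.9 38.  56.5]
-120 32 [34.8 36.3 45.7]
-114 20 [34.7 36.2 37.3]
-108 51 [35.3 40.4 44.5]
-102 7 [41.  42.3 44.3]
-90 19 [34.8 36.7 37.9]
-84 15 [34.9 36.1 38.1]
-78 11 [35.2 35.8 38. ]
-72 8 [35.  35.7 37.6]
-66 6 [35.5 36.9 37.7]
```

View pics/s3c.png

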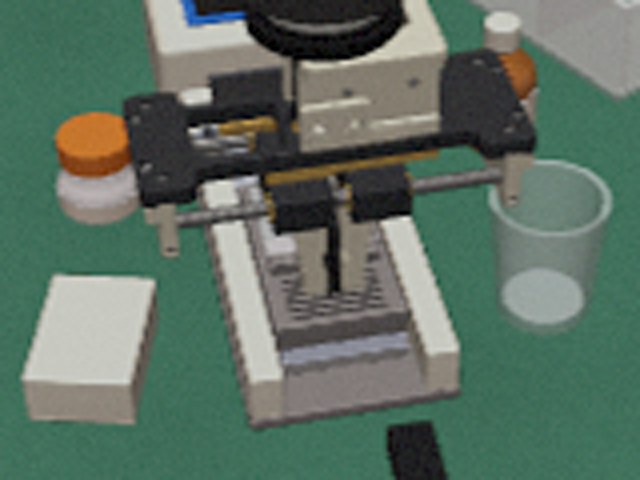

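```bash
python3 -c "
from go import *
for n in ('side','top'):
  im,de=vision.grab_frame(n)
  rc=np.argwhere(de>0);P=pts(n,de,rc);x=(P[:,:2]-o)@f*1e3;y=(P[:,:2]-o)@l*1e3
  for s in (-1,1):
    m=(abs(x+119)<45)&(s*y>60)&(s*y<110)&(P[:,2]>.079); print(n,s,m.sum(),np.percentile(P[m,2]*1e3,[0,2,5,20]).round(1) if m.any() else '')
  for r in vision.trace('jar',n)[:1]:
    p=pts(n,de,np.argwhere(r['pixels'])); print(r['score'],np.median(p,0).round(3),np.percentile(p,2,axis=0).round(3),np.percentile(p,98,axis=0).round(3))
show()
"
```

```text
side -1 590 [100.4 106.7 113.2 131.4]
side 1 1084 [102.9 114.4 118.3 142.9]
0.97 [ 0.626 -0.19   0.05 ] [ 0.603 -0.211  0.005] [ 0.661 -0.154  0.076]
top -1 10 [142.4 142.4 142.4 143.1]
top 1 1016 [119.5 141.6 142.4 143.7]
0.78 [ 0.652 -0.189  0.049] [ 0.624 -0.209  0.003] [ 0.663 -0.154  0.077]
t 6.0 dock -119.1 0.4 z 61.0 rot [-179.92    0.   -114.91] F feed/lat/z -3.3 8.4 23.6 w 0.00047068688987166214 q [ 0.12  0.35 -0.51  0.   -0.71 -0.56]
```

Call:
carry_out:
  commands:
    - {"dp": [-0.002,0.0003,0],"rotation": [0,0,0]}
    - {"dp": [-0.004,0,0],"rotation": [0,0,0]}
    - {"dp": [-0.005,0,0],"rotation": [0,0,0]}
    - {"dp": [-0.005,0,0],"rotation": [0,0,0]}
    - {"dp": [-0.005,0,0],"rotation": [0,0,0]}
    - {"dp": [-0.005,0,0],"rotation": [0,0,0]}

```text
t: 6.75
eef_pos: [0.5398, -0.1059, 0.0611]
ee_rot: [-3.14, -0.003, -2.005]
force: [-6.3, -15.0, 22.3]
width: 0.0004
gripper_force: 13.4
```

```bash
python3 -c "
from go import *
show()"
```

```text
t 6.75 dock -95.0 -0.0 z 61.1 rot [-1.799e+02 -1.400e-01 -1.149e+02] F feed/lat/z -16.2 -0.7 22.3 w 0.00044240783115895624 q [ 0.16  0.36 -0.5   0.   -0.72 -0.6 ]
```

Call:
carry_out:
  commands:
    - {"dp": [-0.005,0,0],"rotation": [0,0,0]}
    - {"dp": [-0.005,0,0],"rotation": [0,0,0]}
    - {"dp": [-0.005,0,0],"rotation": [0,0,0]}
    - {"dp": [-0.005,0,0],"rotation": [0,0,0]}
    - {"dp": [-0.005,0,0],"rotation": [0,0,0]}
    - {"dp": [-0.005,0,0],"rotation": [0,0,0]}
    - {"dp": [-0.005,0,0],"rotation": [0,0,0]}

```text
t: 7.62
eef_pos: [0.5537, -0.0751, 0.0611]
ee_rot: [-3.141, -0.005, -2.005]
force: [-9.1, -24.9, 25.0]
width: 0.0004
gripper_force: 15.9
```

```bash
python3 -c "
from go import *
show()
im,de=save('side','s4')
cv2.imwrite('pics/s4c.png',cv2.resize(im[180:320,230:390][:,:,::-1],None,fx=4,fy=4,interpolation=cv2.INTER_CUBIC))
rc=np.argwhere(de>0);P=pts('side',de,rc);x=(P[:,:2]-o)@f*1e3;y=(P[:,:2]-o)@l*1e3
for k in range(-154,-40,4):
  m=(abs(x-k)<2)&(abs(y)<30)&(P[:,2]<.06)
  if m.sum()>5: print(k,m.sum(),np.percentile(P[m,2]*1e3,[10,50,90]).round(1))
"
```

```text
t 7.62 dock -61.3 0.5 z 61.1 rot [-179.97   -0.26 -114.89] F feed/lat/z -26.4 -2.4 25.0 w 0.0004139014263561677 q [ 0.22  0.37 -0.48  0.01 -0.73 -0.66]
-154 55 [ 7.5 19.6 21.3]
-150 38 [18.6 20.1 21.6]
-146 38 [18.8 20.  21.6]
-142 39 [18.8 20.2 21.7]
-138 38 [18.8 20.6 22.3]
-134 31 [18.5 19.7 21.1]
-130 38 [18.6 19.9 21.4]
-126 45 [18.4 20.1 21.6]
-122 33 [19.1 20.1 21.7]
-118 37 [19.1 20.  21.7]
-114 37 [18.7 20.1 21.5]
-110 34 [19.  20.4 21.8]
-106 35 [18.6 20.1 21.5]
-102 35 [18.6 20.1 21.7]
-98 34 [18.8 20.3 21.8]
-94 65 [19.  21.7 35.6]
-90 151 [20.2 29.2 36.6]
-86 36 [34.2 35.9 37.7]
-82 33 [33.9 36.3 37.9]
-78 35 [34.6 36.1 37.4]
-74 87 [35.7 43.6 56.8]
-70 81 [35.6 44.8 56. ]
-66 24 [35.3 36.7 55.9]
-62 17 [35.3 36.  54.8]
-58 16 [35.1 36.5 37.7]
-54 19 [35.3 36.9 43.2]
-50 32 [35.7 40.4 44.3]
-46 7 [42.6 43.7 44.9]
```

View pics/s4c.png

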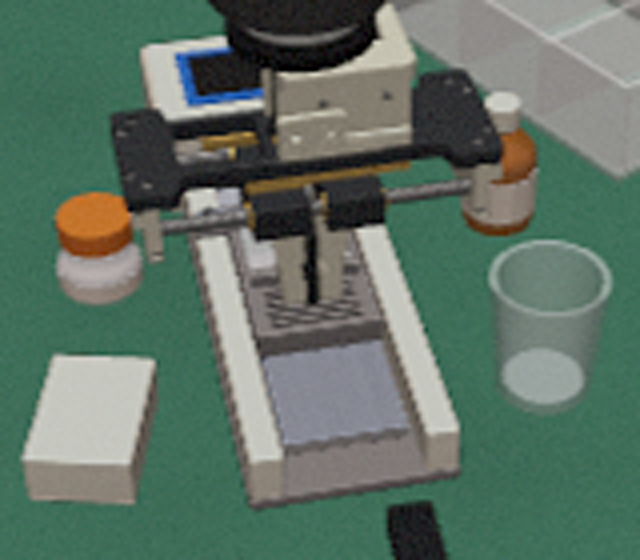

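Call:
carry_out:
  commands:
    - {"dp": [-0.005,-0.0002,0],"rotation": [0,0,0]}
    - {"dp": [-0.005,0,0],"rotation": [0,0,0]}
    - {"dp": [-0.005,0,0],"rotation": [0,0,0]}
    - {"dp": [-0.005,0,0],"rotation": [0,0,0]}
    - {"dp": [-0.005,0,0],"rotation": [0,0,0]}
    - {"dp": [-0.004,0,0],"rotation": [0,0,0]}
    - {"dp": [-0.003,0,0],"rotation": [0,0,0]}

```text
t: 8.55
eef_pos: [0.5663, -0.047, 0.0611]
ee_rot: [3.141, -0.006, -2.006]
force: [-9.9, -22.6, 26.8]
width: 0.0006
gripper_force: 16.5
```

```bash
python3 -c "
from go import *
show()"
```

```text
t 8.55 dock -30.5 1.1 z 61.1 rot [ 179.95   -0.35 -114.93] F feed/lat/z -24.7 -0.7 26.8 w 0.0005898044845935855 q [ 0.26  0.38 -0.45  0.01 -0.74 -0.7 ]
```

Call:
carry_out:
  commands:
    - {"dp": [-0.002,0,0],"rotation": [0,0,0]}
    - {"dp": [-0.002,0,0],"rotation": [0,0,0]}
    - {"dp": [-0.0015,0,0],"rotation": [0,0,0]}
    - {"dp": [-0.001,0,0],"rotation": [0,0,0]}
    - {"dp": [-0.001,0,0],"rotation": [0,0,0]}

```text
t: 9.18
eef_pos: [0.5688, -0.0416, 0.0612]
ee_rot: [3.14, -0.008, -2.006]
force: [-10.7, -33.3, 27.9]
width: 0.0004
gripper_force: 18.6
```

```bash
python3 -c "
from go import *
show()
im,de=vision.grab_frame('side')
rc=np.argwhere(de>0);P=pts('side',de,rc);x=(P[:,:2]-o)@f*1e3;y=(P[:,:2]-o)@l*1e3
for k in range(-154,-40,4):
  m=(abs(x-k)<2)&(abs(y)<30)&(P[:,2]<.06)
  if m.sum()>5: print(k,np.percentile(P[m,2]*1e3,[10,50,90]).round(1))
"
```

```text
t 9.18 dock -24.5 1.1 z 61.2 rot [ 179.91   -0.47 -114.92] F feed/lat/z -34.7 -4.5 27.9 w 0.0004261377960284406 q [ 0.27  0.38 -0.45  0.01 -0.74 -0.71]
-154 [ 7.5 27.1 30.1]
-150 [ 7.4 27.8 29.8]
-146 [ 7.  28.1 30.7]
-142 [27.8 29.5 30.4]
-138 [27.8 29.4 30.6]
-134 [28.1 28.8 30.2]
-130 [27.8 29.1 30.4]
-126 [28.  29.2 31.1]
-122 [27.3 29.2 30.3]
-118 [27.8 28.9 30.4]
-114 [27.6 29.3 30.3]
-110 [28.3 29.3 30.5]
-106 [27.6 29.1 30.9]
-102 [27.7 29.  30. ]
-98 [28.2 29.2 30.6]
-94 [27.1 29.3 30.9]
-90 [27.3 29.  30.1]
-86 [27.5 29.2 30.3]
-82 [27.9 29.1 30.7]
-78 [27.9 29.3 30.6]
-74 [27.7 29.  30.2]
-70 [27.5 29.5 30.8]
-66 [27.6 29.2 30.6]
-62 [27.5 28.2 29.5]
-58 [27.3 31.8 35.7]
-54 [24.8 30.4 36.4]
-50 [34.1 35.8 37.7]
-46 [34.  36.7 37.9]
-42 [34.3 36.2 37.3]
```

Call:
carry_out:
  commands:
    - {"dp": [-0.001,0,0],"rotation": [0,0,0]}
    - {"dp": [0,0,0],"rotation": [0,0,0]}

```text
t: 9.48
eef_pos: [0.5688, -0.0415, 0.0612]
ee_rot: [3.14, -0.009, -2.006]
force: [-11.2, -34.4, 29.1]
width: 0.0004
gripper_force: 20.0
```

```bash
python3 -c "
from go import *
show()"
```

```text
t 9.47 dock -24.4 1.1 z 61.2 rot [ 179.89   -0.53 -114.94] F feed/lat/z -35.9 -4.6 29.1 w 0.00042708416622191123 q [ 0.27  0.39 -0.45  0.01 -0.74 -0.72]
```

Call:
carry_out:
  commands:
    - {"dp": [-0.0015,0,0],"rotation": [0,0,0]}
    - {"dp": [0,0,0],"rotation": [0,0,0]}
    - {"dp": [0,0,0],"rotation": [0,0,0]}

```text
t: 9.85
eef_pos: [0.5689, -0.0413, 0.0611]
ee_rot: [3.139, -0.011, -2.006]
force: [-11.4, -40.7, 29.9]
width: 0.0003
gripper_force: 23.3
```

```bash
python3 -c "
from go import *
show()"
```

```text
t 9.85 dock -24.2 1.2 z 61.1 rot [ 179.85   -0.63 -114.96] F feed/lat/z -41.6 -7.0 29.9 w 0.0003490041962022566 q [ 0.27  0.39 -0.45  0.01 -0.75 -0.72]
```

Call:
carry_out:
  commands:
    - {"dp": [0.002,0,0],"rotation": [0,0,0]}
    - {"dp": [0.002,0,0],"rotation": [0,0,0]}
    - {"dp": [0.0015,0,0],"rotation": [0,0,0]}
    - {"dp": [0,0,0],"rotation": [0,0,0]}

```text
t: 10.35
eef_pos: [0.5687, -0.0418, 0.0612]
ee_rot: [3.141, -0.004, -2.006]
force: [-10.7, -15.1, 26.1]
width: 0.0007
gripper_force: 18.8
```

```bash
python3 -c "
from go import *
show()"
```

```text
t 10.35 dock -24.7 1.1 z 61.2 rot [ 179.99   -0.22 -114.94] F feed/lat/z -18.2 3.2 26.1 w 0.0006610759157258125 q [ 0.27  0.38 -0.45  0.   -0.74 -0.71]
```

Call:
carry_out:
  commands:
    - {"dp": [0.0015,0,0],"rotation": [0,0,0]}
    - {"dp": [0,0,-0.002],"rotation": [0,0,0]}
    - {"dp": [0,0,-0.002],"rotation": [0,0,0]}
    - {"dp": [0.001,0,-0.002],"rotation": [0,0,0]}
    - {"dp": [0.002,0,-0.006],"rotation": [0,0,0]}
    - {"dp": [0,0,-0.02],"rotation": [0,0,0]}
    - {"dp": [0,0,-0.04],"rotation": [0,0,0]}
    - {"dp": [0,0,-0.05],"rotation": [0,0,0]}

```text
t: 11.35
eef_pos: [0.5681, -0.0425, 0.1817]
ee_rot: [3.141, -0.0, -2.006]
force: [1.0, 0.5, 0.4]
width: 0.0004
gripper_force: 0.0
```

Call:
carry_out:
  commands:
    - {"dp": [0.03,0,-0.04],"rotation": [0,0,0]}
    - {"dp": [0.05,0,-0.03],"rotation": [0,0,0]}
    - {"dp": [0.05,0,0],"rotation": [0,0,0]}
    - {"dp": [0.05,0,0],"rotation": [0,0,0]}
    - {"dp": [0.03,0,0],"rotation": [0,0,0]}
    - {"dp": [0,0,0],"rotation": [0,0,0]}

```text
t: 12.1
eef_pos: [0.4792, -0.2346, 0.2514]
ee_rot: [-3.14, 0.001, -2.008]
force: [0.6, -0.3, -0.3]
width: 0.0004
gripper_force: 0.0
```

```bash
python3 -c "
from go import *
show()
for n in ('top','side'):
  im,de=save(n,n+'5')
  rc=np.argwhere(de>0);P=pts(n,de,rc);x=(P[:,:2]-o)@f*1e3;y=(P[:,:2]-o)@l*1e3
  for k in range(-66,80,4):
    m=(abs(x-k)<2)&(abs(y)<30)&(P[:,2]<.07)
    if m.sum()>5: print(n,k,m.sum(),np.percentile(P[m,2]*1e3,[10,50,90]).round(1))
cv2.imwrite('pics/s5c.png',cv2.resize(im[180:320,230:390][:,:,::-1],None,fx=4,fy=4,interpolation=cv2.INTER_CUBIC))
"
```

```text
t 12.1 dock -237.3 -0.1 z 251.4 rot [-1.7990e+02  5.0000e-02 -1.1508e+02] F feed/lat/z -0.0 -0.7 -0.3 w 0.0004275480458424195 q [-0.09  0.12 -0.3  -0.   -1.14 -0.35]
top -18 6 [34.8 36.1 37.5]
top -14 9 [34.6 37.4 42.6]
top -10 10 [42.7 44.3 44.8]
top -6 10 [35.  35.8 37.4]
top -2 12 [35.  36.7 37.8]
top 2 23 [33.8 45.5 47.3]
top 6 20 [45.4 47.1 49. ]
top 10 21 [45.6 46.9 48.6]
top 14 13 [34.4 41.5 45.7]
top 18 25 [34.4 37.2 41.5]
top 22 25 [35.3 37.  41.7]
top 26 27 [34.1 37.1 41.6]
top 30 28 [35.3 37.5 40.7]
top 34 31 [35.4 38.  41.6]
top 38 30 [34.7 37.8 40. ]
top 42 34 [35.2 37.6 40.1]
top 46 35 [35.4 37.8 39.3]
top 50 38 [35.  36.9 39.1]
top 54 40 [35.3 38.1 40.5]
top 58 37 [34.4 36.4 37.7]
top 62 42 [34.  35.6 37.5]
top 66 64 [34.8 37.4 44.3]
top 70 29 [41.7 44.  45.9]
top 74 133 [38.2 57.  64.2]
top 78 61 [62.5 64.6 66.4]
side -66 33 [27.7 29.1 30.3]
side -62 21 [27.5 28.9 30.4]
side -58 22 [26.5 31.7 36.2]
side -54 119 [25.  30.8 36.3]
side -50 37 [34.6 36.3 37.9]
side -46 25 [35.2 36.2 37.5]
side -42 29 [34.8 36.3 37.6]
side -38 34 [34.6 36.1 37.2]
side -34 30 [35.1 36.2 37.8]
side -30 28 [34.8 36.3 37.8]
side -26 29 [34.5 36.2 37.6]
side -22 29 [35.2 36.  37.4]
side -18 37 [34.7 36.3 42. ]
side -14 86 [35.4 40.2 44.1]
side -10 20 [42.4 43.4 44. ]
side -2 55 [40.4 44.7 47.5]
side 2 62 [35.9 43.5 48. ]
side 6 31 [35.  46.6 48. ]
side 10 20 [45.8 46.7 47.9]
side 18 8 [40.7 41.6 43.3]
side 22 8 [39.7 41.1 41.5]
side 26 21 [35.7 38.8 40.8]
side 30 28 [35.3 38.3 41.1]
side 34 17 [35.1 37.5 40.2]
side 38 27 [35.2 37.4 40.2]
side 42 25 [34.7 37.3 39.3]
side 46 23 [35.5 37.4 38.7]
side 50 30 [35.6 37.7 40.9]
side 54 22 [35.4 36.8 39.3]
side 58 10 [34.8 36.5 37.3]
side 62 33 [34.7 36.7 43. ]
side 66 76 [35.3 39.6 44.4]
side 70 112 [43.  51.  61.2]
side 74 104 [45.1 56.4 64. ]
side 78 26 [62.6 64.5 65.6]
```

View pics/s5c.png

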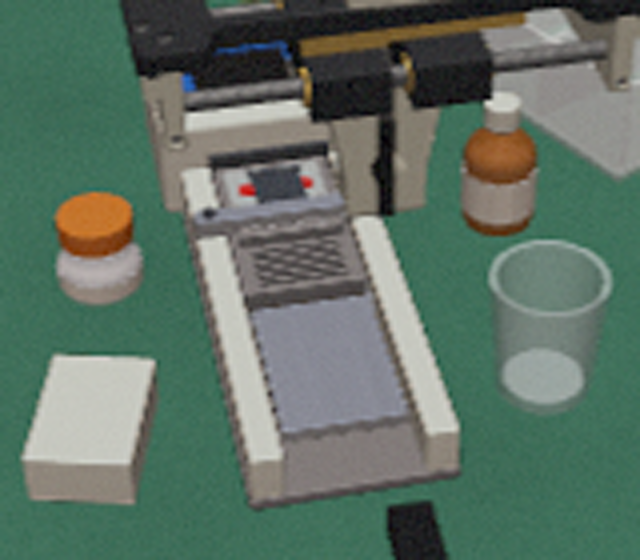

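The picture shows the carrier home: its nose is on the stop (~275,150), the bed has sprung back up behind its rear edge (~330,350), and the bystanders haven't moved.

```bash
python3 -c "
from station import arm
print(arm.job_done())"
```

```text
the job is handed in; nothing more can be done
None
```

The carrier is loaded: its nose is against the end stop, the bed has sprung back up behind it, nothing else moved, the arm is clear, and the job was handed in at about 12 s.

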